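Snap the milk frother wand into its charging cradle

ROBOT

A 7-joint arm with a two-finger parallel gripper is mounted at the origin on a cart in front of the work surface, level with it; the furniture and walls round the work are solid. World frame = base frame: x ahead of the robot, y to its left, z up, the work surface at z = 0. Lengths are in m, angles in degrees, forces in N, time in s.
With the tool pointing down it reaches from about 0.425 to 0.875 m from the base axis. Payload 4.7 kg.
Tool frame: the origin (TCP) lies between the finger pads; the fingertips stand env.tip_reach ahead of it and the grasp point (between the pads) lies 2 mm behind it (env.tip_reach is the distance from the TCP to the fingertips, in m); z points along the fingers, y is the line along which they close (so a half turn about z gives the same grasp; the last joint's range is limited). The gripper opens to 87 mm and grips with 3 to 60 N. Pads are 19 mm wide; open, the fingers measure 117 mm over their backs; the gripper's body (75 mm by 190 mm) begins 51 mm behind the grasp point.
Start: joints at [64.578, 18.392, -4.016, 83.108, 1.295, 78.541, -3.26], TCP at [0.287, -0.583, 0.24] pointing down, gripper open.
Joint ranges: [-163.93, 163.93], [-17.29, 119.83], [-79.2, 71.16], [3.27, 140.29], [-89.18, 269.18], [5.43, 117.66], [-154.24, 154.24]. Speed limits (degrees/s): [147.25, 147.25, 180, 180, 180, 180, 180].

INTERFACE

Orientations are given as [roll, pitch, yaw] about the fixed x, y, z axes, in that order (R = Rz(yaw) Ry(pitch) Rx(roll)).
In Python, from cell import env gives the robot as it stands.
- The arm moves only by the tool shift_gripper, called after "Call:" as name(argument=value, ...) on one line, values as JSON. Schema: {"type":"object","properties":{"increments":{"type":"string"},"grip_n":{"type":"number"},"only":{"type":"string"},"quiet":{"type":"boolean"},"lines":{"type":"string"}},"required":["increments"],"additionalProperties":false}. increments is a string of 1 to 8 rows, parted by a bar, with the numbers parted by spaces; each row has 5 numbers: dx, dy, dz in m, then a turn about the tool's z in degrees, then the finger opening in m; each row is the pose to reach, as a shift and turn from the pose commanded when the call began, along the tool's axes at that moment; what a row does not reach only later rows make up. A row lasts 1/12 s, in which the tool goes at most 0.0417 m and 7.16 degrees, less where a joint would pass 70% of its speed; a pose out of reach is approached as far as the arm can. The fingers move at their own pace and stop on an object; grip_n is the grip in N (left out, the last holds). Time passes only in rows, so rows that do not move let the fingers close. The tool returns the time, the measured TCP pose, the force, the opening and the grip force at its end. only (a regular expression) keeps the lines of the reply that match it, lines (a string "A,B") keeps lines A to B, and quiet returns only ok. Input that does not fit is refused with a message, and nothing moves.
- env.get_obs(): the state, without advancing time (a new reading comes with each control period).
- env.read_camera(name): name is "scene" or "top" or "wrist"; returns a dict with "color" (420x560x3 uint8, blue, green, red), "fx", "fy", "cx", "cy" (pixels), "world_from_camera" (4x4, takes a point from camera to world coordinates). Camera axes: x right, y down, z forward; pixel columns grow to the right and rows downward; lengths in m; the calibration is good to about 2 mm. A picture is of the moment at which its call begins. There is no depth.
- env.sign_off(): hands the job in; it is judged then, once.
The state is a dict: "time_s": time; "qpos": joint angles; "joint_velocities": joint speeds; "effort": joint torques, N m; "tool_pos": TCP position; "tool_rot": TCP orientation; "force": force on the tool from outside, world axes, zero at the start; "wrist_torque": the same for the moment, N m; "grip_width": finger opening in m; "grasp_force": force on a finger pad.
Only numpy, scipy, OpenCV 4.12 (cv2) and the standard library are available. Lean on these libraries where they do the work, as an engineer would, in place of code of your own. Each camera call takes 0.05 s, during which the arm holds its last target. There are 200 camera calls.

TASK

Put the milk frother wand back on charge: from above, press its handle down between the spring fingers of both cradle clips until they snap around it and it rests level on the V rests, with its butt end still short of the charging head; then slide it along in the clips into the head until the charging contact is pushed fully in, and let go. Press and push gently, stopping as soon as it is home each time (never bearing down or pushing with more than about 2 kg), and leave everything else on the worktop where it is.

Things in the scene. Friction and masses are not known exactly. Their poses are not given: they have to be found in the camera images.
- wand: cordless milk frother wand lying on its side: smooth round white handle, diameter 30, 170 mm long, then a thin steel shaft with a 24 mm whisk ring. Origin on the axis at mid-handle, 15 mm above the worktop as it lies, near the centre of mass; x axis along the handle to the plain butt end (whisk tip at x = -148 mm). 0.13 to 0.21 kg. Its roll about x does not matter.
- butt (a point): centre of the wand's flat butt face with the brass disc, on the axis 85 mm in +x from the wand's origin. At the other end of the handle (x = -85 to -71 mm) a grey six-sided collar, 30 mm over its flats, keeps it from rolling; grip the round handle near its middle.
- cradle: black charging cradle with a white deck, stuck to the worktop, base 280 x 84 x 12 mm. Origin on the worktop midway between its two clips, x axis along the cradle to the charging head, z up. The clips stand at x = -42 and +42 mm, each 10 mm wide along x and 40 mm across: a V rest and two leaf-steel fingers up to 75 mm above the worktop. Between them (x = -37 to +37) only the base, 12 mm high.
- seat (a point): point 52 mm above the cradle's origin, axes as the cradle's; the seated handle's axis runs through it along x. A level handle first touches the finger tips with its axis 24 mm above this point; the fingers resist with about 6 to 15 N in all, most near 20 mm above it, then snap over and the handle drops on to the hard V rests. Sliding it along x then takes about 4 to 8 N.
- contact (a joint): sprung brass charging contact in the head, on the seated handle's axis: 0 = fully out, 0.005 m = fully in, against a hard stop (spring 0.7 N at first touch, 2 N fully in). The head is clamped anywhere in an unmeasured 14 mm range: the contact's tip is 79 to 93 mm in x from the seat when out, 84 to 98 when in; a hood, 75 mm high, begins 4 mm before the tip, so the butt can only be slid in.
- rests: the two grey V rests below the clip fingers, fixed parts of the cradle, which carry the seated handle (origin and axes as the cradle's)
- mug: white mug with a handle, 92 x 127 mm, 95 mm high; bystander, origin at the centre of its underside
- canister: white ceramic canister with a knob lid, diameter 92, 125 mm high; bystander, origin at the centre of its underside
- pod_a: dark coffee capsule, diameter 54, 31 mm high; bystander, origin at the centre of its underside
- pod_b: brown coffee capsule, diameter 54, 31 mm high; bystander, origin at the centre of its underside
- spoon: teaspoon lying flat, 130 x 27 x 11 mm; bystander, origin at the centre of its underside
- salt: white mill with a grey head, diameter 52, 144 mm high; bystander, origin at the centre of its underside
- pepper: black mill with a grey head, diameter 52, 144 mm high; bystander, origin at the centre of its underside
- caddy: black open cutlery caddy, 71 x 110 mm, 107 mm high; bystander, origin at the centre of its underside

How it is judged:
By the outcome, as a careful person would: the job done as asked, in the order asked, and still so for the second after the job is handed in, with the robot touching nothing.
It also fails if it takes over 67 s, if anything falls off the work surface, if the arm or the gripper's body presses on something with over 40 N, if the wrist force passes 120 N, or if a joint passes its speed limit or range.

## Working session

There is one attempt and no reset: what is moved stays moved. The work goes in short steps, Python scripts to look and compute and a tool call to move; the robot and the scene stay as the last step left them, time stands still between calls to the robot, and variables do not carry over. Pictures are saved under pics/ and viewed, at most 10 in all, crops included, and the job is handed in when it is done.

```bash
ls; mkdir -p pics
```

Run:
```python
from cell import env
import cv2,numpy as np
o=env.get_obs(); print({k:np.round(v,3) for k,v in o.items()},env.tip_reach)
for n in ["scene","top"]:
    c=env.read_camera(n); cv2.imwrite(f"pics/{n}0.png",c["color"]); print(n,c["fx"],c["cx"],c["cy"],np.round(c["world_from_camera"],3).tolist())
```

```text
cell.py
pics
{'time_s': np.float64(0.0), 'qpos': array([64.578, 18.438, -4.017, 83.174,  1.295, 78.542, -3.259]), 'joint_velocities': array([ 0.113, -0.051, -0.002,  0.001,  0.005, -0.064, -0.063]), 'effort': array([-0.0000e+00, -4.9129e+01, -4.0400e-01, -3.1252e+01, -6.4000e-02,
        4.4000e-02,  0.0000e+00]), 'tool_pos': array([ 0.287, -0.583,  0.238]), 'tool_rot': array([-1.79892e+02,  5.00000e-03,  2.62340e+01]), 'force': array([-0.005,  0.23 , -0.89 ]), 'wrist_torque': array([ 0.03 ,  0.005, -0.019]), 'grasp_force': np.float64(0.0), 'grip_width': np.float64(0.087)} 0.017
scene 445.10418353520095 274.72407477125944 212.05255300178698 [[0.426, -0.467, 0.775, -0.691], [-0.904, -0.212, 0.37, -0.546], [-0.009, -0.859, -0.512, 0.896], [0.0, 0.0, 0.0, 1.0]]
top 535.8204339622378 279.4744104096653 208.72269497657405 [[-0.241, -0.903, 0.355, -0.108], [-0.97, 0.227, -0.081, 0.214], [-0.008, -0.364, -0.931, 1.707], [0.0, 0.0, 0.0, 1.0]]
```

View pics/scene0.png

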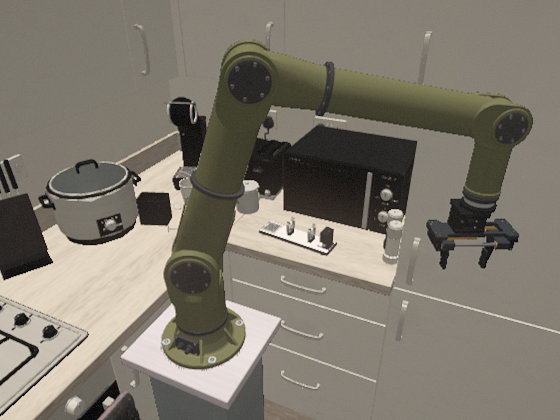

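View pics/top0.png

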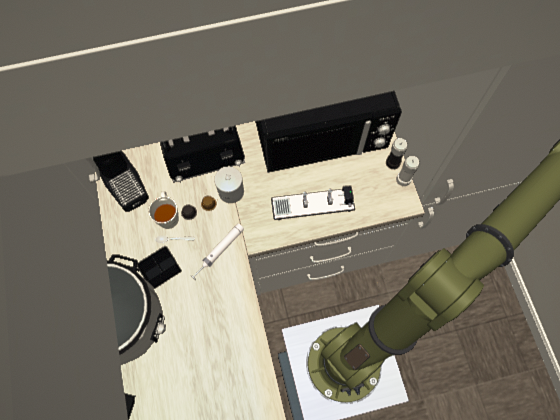

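The scene view shows the arm and the cradle (260–335, 222–250). The top view shows the wand from its whisk (195,277) to its butt (242,228), and the cradle (272–355, 188–218) with its head at the right end (348,195).

Create h.py:
```python
from cell import env
import cv2,numpy as np
def ray(c,u,v):
    M=c["world_from_camera"]; d=M[:3,:3]@np.array([(u-c["cx"])/c["fx"],(v-c["cy"])/c["fy"],1]); return M[:3,3],d/np.linalg.norm(d)
def cast(c,u,v,z):
    p,d=ray(c,u,v); return p+d*(z-p[2])/d[2]
def proj(c,P):
    M=np.linalg.inv(c["world_from_camera"]); q=M[:3,:3]@np.asarray(P)+M[:3,3]; return q[0]/q[2]*c["fx"]+c["cx"],q[1]/q[2]*c["fy"]+c["cy"]
def tri(rays):
    A=sum(np.eye(3)-np.outer(d,d) for p,d in rays); b=sum((np.eye(3)-np.outer(d,d))@p for p,d in rays); return np.linalg.solve(A,b)
```

Run:
```python
from h import *
c=env.read_camera("top")
for n,u,v,z in [("whisk",193,278,.015),("collar",210,259,.015),("butt",242,229,.015),("cr1",273,197,.012),("cr2",273,218,.012),("cr3",354,189,.012),("cr4",355,210,.012),("canister",229,180,.125),("head",348,196,.075),("pod",208,202,.03),("pepper",399,147,.144)]: print(n,cast(c,u,v,z).round(3))
w=env.read_camera("wrist"); M=w["world_from_camera"]; print(w["fx"],w["cx"],w["cy"],M.round(3).tolist())
from scipy.spatial.transform import Rotation as R
o=env.get_obs(); Rt=R.from_euler("xyz",o["tool_rot"],degrees=True).as_matrix(); print(Rt.round(3).tolist(),(Rt.T@(M[:3,3]-o["tool_pos"])).round(3),(Rt.T@M[:3,:3]).round(3).tolist())
```

Run:
```python
from h import *
c=env.read_camera("top")
for n,u,v in [("mwL",268,171),("mwR",400,148),("toaster",176,181),("toasterR",243,170)]: print(n,cast(c,u,v,0).round(3))
s=env.read_camera("scene")
for n,u,v in [("mwBL",286,210),("mwBR",385,232)]: print(n,cast(s,u,v,0).round(3))
for n,u,v in [("mwTL",287,156),("mwTR",409,168)]:
  p,d=ray(s,u,v); print(n,[(p+d*(z-p[2])/d[2]).round(3).tolist() for z in(.2,.25,.3)])
```

```text
mwL [0.692 0.07  0.   ]
mwR [ 0.665 -0.409  0.   ]
toaster [0.733 0.391 0.   ]
toasterR [0.717 0.155 0.   ]
mwBL [0.697 0.068 0.   ]
mwBR [ 0.702 -0.324  0.   ]
mwTL [[0.764, 0.094, 0.2], [0.659, 0.048, 0.25], [0.555, 0.002, 0.3]]
mwTR [[0.846, -0.354, 0.2], [0.736, -0.368, 0.25], [0.625, -0.382, 0.3]]
```

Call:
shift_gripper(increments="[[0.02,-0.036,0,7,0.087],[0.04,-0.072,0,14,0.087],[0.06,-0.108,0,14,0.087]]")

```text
refused: increments: the value is not of type 'string' (schema: type "string"). Nothing was moved.
```

The call was refused and nothing moved: it wants rows parted by a bar, with the numbers parted by spaces. Same move again in that form.

Call:
shift_gripper(increments="0.02 -0.036 0 7 0.087 | 0.04 -0.072 0 14 0.087 | 0.06 -0.108 0 14 0.087")

```text
time_s: 0.55
tool_pos: [0.293, -0.4584, 0.2387]
tool_rot: [-179.9, 0.0, 11.9]
force: [1.5, 0.6, -0.1]
grip_width: 0.0872
grasp_force: 0.0
```

Call:
shift_gripper(increments="0.027 -0.031 0 -7 0.087 | 0.054 -0.062 0 -14 0.087 | 0.081 -0.093 0 -21 0.087 | 0.108 -0.124 0 -28 0.087 | 0.135 -0.155 0 -35 0.087 | 0.162 -0.186 0 -42 0.087 | 0.189 -0.217 0 -49 0.087 | 0.216 -0.248 0 -56 0.087")

```text
time_s: 1.22
tool_pos: [0.4524, -0.1697, 0.2399]
tool_rot: [179.9, 0.0, 68.6]
force: [0.2, 0.1, 0.5]
grip_width: 0.087
grasp_force: 0.0
```

Call:
shift_gripper(increments="0.032 0.006 0 -7 0.087 | 0.064 0.012 0 -14 0.087 | 0.096 0.018 0 -14 0.087 | 0.128 0.024 0 -14 0.087 | 0.128 0.024 0 -14 0.087 | 0.128 0.024 0 -14 0.087")

```text
time_s: 1.72
tool_pos: [0.5222, -0.0593, 0.2395]
tool_rot: [-180.0, -0.0, 82.5]
force: [0.5, -0.7, -0.2]
grip_width: 0.0866
grasp_force: 0.0
```

Run:
```python
from h import *
c=env.read_camera("wrist"); cv2.imwrite("pics/w1.png",c["color"]); np.save("pics/w1m.npy",c["world_from_camera"])
```

```text
(no output)
```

View pics/w1.png

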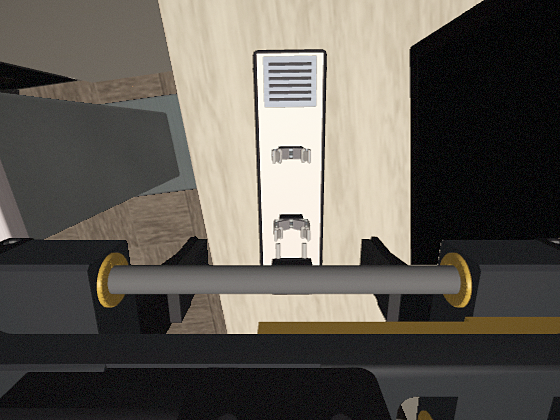

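The wrist view shows the cradle from above: the deck outline (255–327, 50–265), clips at rows 155 and 228, x≈292, the contact and head near row 250 hidden by the gripper, and the microwave to the right. I'll shift −x of the tool for a second view that shows the head.

Call:
shift_gripper(increments="-0.04 0 0 0 0.087 | -0.08 0 0 0 0.087 | -0.11 0 0 0 0.087 | -0.11 0 0 0 0.087 | -0.11 0 0 0 0.087")

```text
time_s: 2.18
tool_pos: [0.5052, -0.1746, 0.2393]
tool_rot: [-180.0, 0.0, 81.8]
force: [-0.3, 1.4, 0.4]
grip_width: 0.087
grasp_force: 0.0
```

Run:
```python
from h import *
c=env.read_camera("wrist"); cv2.imwrite("pics/w2.png",c["color"]); np.save("pics/w2m.npy",c["world_from_camera"])
a=cv2.imread("pics/w1.png")[40:290,220:360]; b=c["color"][0:270,220:360]
out=np.zeros((540,560,3),np.uint8); out[:500,:280]=cv2.resize(a,None,fx=2,fy=2,interpolation=cv2.INTER_CUBIC); out[:540,280:]=cv2.resize(b,None,fx=2,fy=2,interpolation=cv2.INTER_CUBIC)
cv2.imwrite("pics/w12.png",out)
```

```text
(no output)
```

View pics/w12.png

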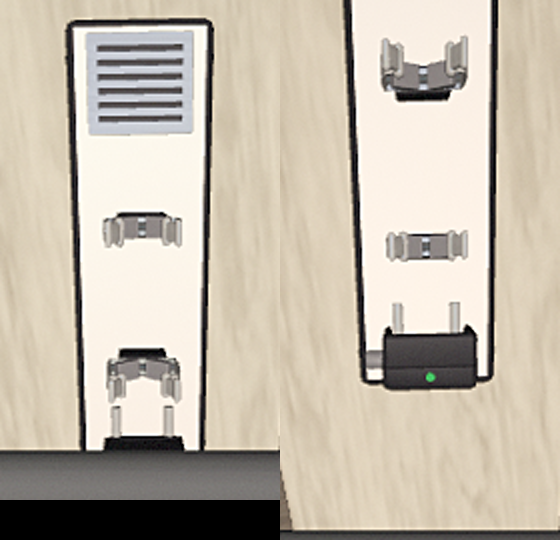

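The left crop (first view) and right crop (second view) show both clips with their fingers open upward and the grey V rests. The charging head at crop (385–475, 335–388) has two light rods in front of it.

Create m1.py:
```python
from h import *
c=env.read_camera("wrist"); c1=dict(c); c1["world_from_camera"]=np.load("pics/w1m.npy"); c2=dict(c); c2["world_from_camera"]=np.load("pics/w2m.npy")
A=lambda x,y:ray(c1,x/2+220,y/2+40)
B=lambda x,y:ray(c2,(x-280)/2+220,y/2)
# dark rim outer edges: subpixel side lines cast on z=.012
pts=[]
for cc,f,rows in [(c1,"w1",range(60,230,6)),(c2,"w2",range(6,180,6))]:
    g=cv2.GaussianBlur(cv2.imread(f"pics/{f}.png",0),(3,3),0).astype(float)
    for r in rows:
        L=[x for x in range(245,275) if g[r,x]<100]; R_=[x for x in range(310,335) if g[r,x]<100]
        if L and R_:
            a,b=cast(cc,L[0],r,.012),cast(cc,R_[-1],r,.012); pts.append((a+b)/2); 
            if r%30==0: print(f,r,"width",np.linalg.norm(a-b).round(4))
pts=np.array(pts)[:,:2]; m=pts.mean(0); d=np.linalg.svd(pts-m)[2][0]; d*=-np.sign(d[1]); n=np.array([-d[1],d[0]])
print("centre line",m,"yaw",np.degrees(np.arctan2(d[1],d[0])),"resid",np.abs((pts-m)@n).max())
for f,cc,q in [("vent end",c1,[(253.5,51),(326,50.5)]),("head end",c2,[(261,190.5),(326.5,188.5)])]:
    print(f,[round(float((cast(cc,*p,.012)[:2]-m)@d),4) for p in q])
for k,a,b in [("clipF L",A(112,232),B(391,65)),("clipF R",A(176,232),B(457,62)),("clipH L",A(115,388),B(397,246)),("clipH R",A(173,386),B(457,246)),("restF",A(142,227),B(424,78)),("restH",A(142,369),B(427,246)),("rodL",A(115,406),B(397,304)),("rodR",A(168,406),B(454,303)),("hoodL",A(104,438),B(385,335)),("hoodR",A(185,438),B(471,335))]:
    P=tri([a,b]); print(k,P.round(4),"along",((P[:2]-m)@d).round(4),"lat",((P[:2]-m)@n).round(4))
```

```bash
python3 m1.py
```

```text
w1 60 width 0.0814
w1 90 width 0.081
w1 120 width 0.0807
w1 150 width 0.0803
w1 180 width 0.0799
w1 210 width 0.0795
w2 30 width 0.0816
w2 60 width 0.0802
w2 90 width 0.081
w2 120 width 0.0794
w2 150 width 0.0802
centre line [ 0.53185674 -0.03955868] yaw -96.75005713963314 resid 0.0007023654693844732
vent end [-0.132, -0.1315]
head end [0.1419, 0.1414]
clipF L [ 0.5188 -0.0169  0.0587] along -0.0209 lat -0.0156
clipF R [ 0.5509 -0.0209  0.0612] along -0.0208 lat 0.0168
clipH L [ 0.5095 -0.0997  0.0692] along 0.0623 lat -0.0152
clipH R [ 0.5402 -0.1041  0.0649] along 0.0631 lat 0.0158
restF [ 0.5351 -0.0186  0.0333] along -0.0212 lat 0.0007
restH [ 0.525  -0.1016  0.036 ] along 0.0625 lat 0.0005
rodL [ 0.5037 -0.1322  0.0118] along 0.0953 lat -0.017
rodR [ 0.5377 -0.1365  0.0123] along 0.0956 lat 0.0172
hoodL [ 0.4946 -0.1481  0.0243] along 0.1121 lat -0.0242
hoodR [ 0.5453 -0.1556  0.0222] along 0.1137 lat 0.027
```

Call:
shift_gripper(increments="0.04 -0.007 0 -5 0.087 | 0.08 -0.014 0 -10 0.087 | 0.12 -0.02 0 -15 0.087 | 0.16 -0.027 0 -20 0.087 | 0.2 -0.034 0 -25 0.087 | 0.24 -0.041 0 -30 0.087 | 0.28 -0.048 0 -35 0.087 | 0.32 -0.055 0 -41 0.087")

```text
time_s: 2.95
tool_pos: [0.4944, 0.1571, 0.24]
tool_rot: [180.0, 0.1, 123.6]
force: [1.5, -0.2, 0.2]
grip_width: 0.0872
grasp_force: 0.0
```

```bash
cat >> m1.py <<'E'
print("hood")
for y in (325,335,365,388):
  for z in (.012,.024,.075): print(y,z,(((cast(c2,(385-280)/2+220,y/2,z)[:2]-m)@d)-.0209).round(4),end=' | ')
E
python3 m1.py | tail -1
```

```text
325 0.012 0.0868 | 325 0.024 0.0854 | 325 0.075 0.0796 | 335 0.012 0.0928 | 335 0.024 0.0913 | 335 0.075 0.0846 | 365 0.012 0.1113 | 365 0.024 0.1091 | 365 0.075 0.1 | 388 0.012 0.1258 | 388 0.024 0.1231 | 388 0.075 0.112 |
```

Run:
```python
from h import *
c=env.read_camera("wrist"); cv2.imwrite("pics/a1.png",c["color"]); np.save("pics/a1m.npy",c["world_from_camera"])
```

Call:
shift_gripper(increments="0.03 -0.02 0 0 0.087 | 0.06 -0.035 0 0 0.087 | 0.08 -0.045 0 0 0.087 | 0.08 -0.045 0 0 0.087 | 0.08 -0.045 0 0 0.087")

```text
time_s: 3.47
tool_pos: [0.4131, 0.1972, 0.2398]
tool_rot: [180.0, 0.1, 123.4]
force: [0.1, 0.4, -0.3]
grip_width: 0.0869
grasp_force: 0.0
```

Run:
```python
from h import *
c=env.read_camera("wrist"); cv2.imwrite("pics/a2.png",c["color"]); np.save("pics/a2m.npy",c["world_from_camera"])
cv2.imwrite("pics/a12.png",np.hstack([cv2.imread("pics/a1.png")[:290,130:520],c["color"][:290,130:520]]))
```

```text
(no output)
```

View pics/a12.png

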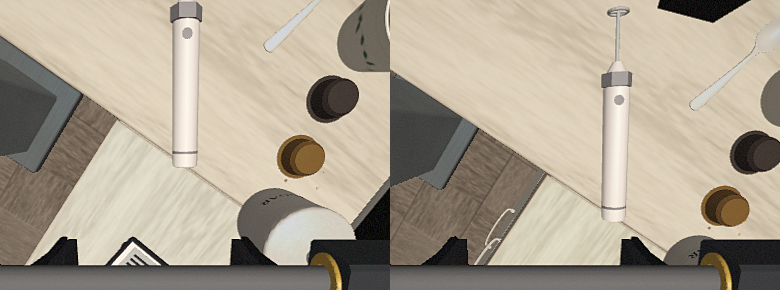

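Each crop shows the wand upright: butt at (185,167) in the left one and (613,221) in the right one, with collar and whisk at the top. Below right of the handle are the canister and pods. Now the axis and height.

Create m2.py:
```python
from h import *
c=env.read_camera("wrist"); C=[]
for f in("a1","a2"):
    k=dict(c); k["world_from_camera"]=np.load(f"pics/{f}m.npy"); C.append(k)
res=[];ends=[]
for k,f,x0,x1,y0,y1,r0,r1 in [(C[0],"a1",290,345,0,180,45,140),(C[1],"a2",330,385,60,235,115,195)]:
    im=cv2.imread(f"pics/{f}.png"); hsv=cv2.cvtColor(im,cv2.COLOR_BGR2HSV)
    m=np.zeros(im.shape[:2],np.uint8); roi=hsv[y0:y1,x0:x1]
    m[y0:y1,x0:x1]=((roi[...,1]<32)).astype(np.uint8)*255
    m=cv2.morphologyEx(m,cv2.MORPH_CLOSE,np.ones((5,5)))
    n,l,s,_=cv2.connectedComponentsWithStats(m); i=1+s[1:,4].argmax(); print(f,s[i])
    mid=[];w=[]
    for r in range(r0,r1,4):
        xs=np.where(l[r]==i)[0]; mid.append((xs[0]+xs[-1])/2); w.append(xs[-1]-xs[0]+1)
    p=np.polyfit(range(r0,r1,4),mid,1); print("mid fit",p,"w",w[::4])
    A=cast(k,np.polyval(p,r0),r0,.015);B=cast(k,np.polyval(p,r1),r1,.015); d=(B-A)[:2]; print("yaw",np.degrees(np.arctan2(d[1],d[0])),A.round(4),B.round(4))
    rb=np.where((l==i).any(1))[0][-1]; ends.append((rb,np.polyval(p,rb))); print("butt row",rb,"top-z cast",cast(k,np.polyval(p,rb),rb,.015).round(4))
    cv2.imwrite(f"pics/m_{f}.png",m)
    g=cv2.cvtColor(im,cv2.COLOR_BGR2GRAY).astype(int)
    col=[int(g[r,int(np.polyval(p,r)):int(np.polyval(p,r))+3].mean()) for r in range(0,240)]; print(col[y0:y0+30],col[rb-22:rb+4])
```

```bash
python3 m2.py
```

```text
a1 [ 290    0   42  180 4812]
mid fit [-1.10326087e-02  3.16149801e+02] w [np.int64(26), np.int64(26), np.int64(26), np.int64(25), np.int64(25), np.int64(25)]
yaw -54.57362679577265 [0.4319 0.3193 0.015 ] [0.491  0.2362 0.015 ]
butt row 179 top-z cast [0.5179 0.1983 0.015 ]
[228, 194, 153, 159, 160, 161, 160, 161, 162, 161, 161, 160, 161, 163, 163, 166, 159, 85, 237, 242, 243, 240, 241, 241, 241, 243, 244, 203, 153, 161] [245, 244, 245, 244, 245, 244, 244, 245, 247, 242, 189, 181, 198, 204, 204, 205, 207, 209, 210, 209, 208, 206, 207, 210, 214, 213]
a2 [ 340   60   32  164 3851]
mid fit [-2.81015038e-02  3.59174530e+02] w [np.int64(25), np.int64(25), np.int64(25), np.int64(24), np.int64(24)]
yaw -54.70819023971624 [0.4366 0.3134 0.015 ] [0.4913 0.2361 0.015 ]
butt row 223 top-z cast [0.5123 0.2064 0.015 ]
[188, 219, 227, 225, 225, 225, 225, 225, 225, 227, 228, 195, 156, 161, 163, 162, 163, 163, 162, 163, 163, 164, 163, 164, 161, 117, 216, 239, 241, 239] [237, 237, 237, 237, 238, 241, 223, 132, 151, 230, 241, 237, 237, 237, 236, 236, 235, 236, 237, 235, 229, 196, 203, 205, 204, 203]
```

Add to m2.py:
```python
print("----")
P1=[-1.10326087e-02,316.1498];P2=[-2.81015038e-02,359.17453]
for n,r1,r2 in [("butt",166.5,221.5),("collar edge",17,85)]:
    T=tri([ray(C[0],np.polyval(P1,r1),r1),ray(C[1],np.polyval(P2,r2),r2)]); print(n,T.round(4))
    for z in(.015,.03): print(z,cast(C[0],np.polyval(P1,r1),r1,z).round(4),cast(C[1],np.polyval(P2,r2),r2,z).round(4))
```

```bash
python3 m2.py | sed -n '/----/,$p'
```

```text
----
butt [0.5068 0.2105 0.0274]
0.015 [0.5091 0.2107 0.015 ] [0.5111 0.208  0.015 ]
0.03 [0.5068 0.2113 0.03  ] [0.5055 0.21   0.03  ]
collar edge [0.4168 0.338  0.025 ]
0.015 [0.416  0.3416 0.015 ] [0.4179 0.3398 0.015 ]
0.03 [0.4175 0.3369 0.03  ] [0.416  0.3365 0.03  ]
```

Call:
shift_gripper(increments="0.016 0.036 0 -2 0.087 | 0.032 0.071 0 -2 0.087 | 0.038 0.085 0.03 -2 0.087 | 0.038 0.085 0.07 -2 0.087 | 0.038 0.085 0.11 -2 0.087 | 0.038 0.085 0.14 -2 0.087 | 0.038 0.085 0.14 -2 0.087 | 0.038 0.085 0.14 -2 0.087")

```text
time_s: 4.28
tool_pos: [0.4639, 0.2737, 0.0982]
tool_rot: [-179.8, -0.1, 125.2]
force: [-0.0, -0.1, 1.0]
grip_width: 0.0865
grasp_force: 0.0
```

Run:
```python
from h import *
c=env.read_camera("wrist"); cv2.imwrite("pics/g1.png",c["color"])
```

```text
(no output)
```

View pics/g1.png

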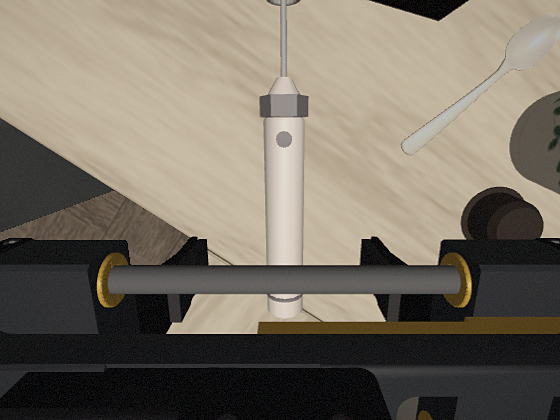

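The wand is centred between the fingers (column 284, camera centre 283.7) and the collar edge is at row 117. That puts the grip about 6 mm from mid-handle towards the butt. Next: descend and grip.

Call:
shift_gripper(increments="0 0 0.04 0 0.087 | 0 0 0.07 0 0.087 | 0 0 0.078 0 0.087 | 0 0 0.078 0 0.06 | 0 0 0.078 0 0.025 | 0 0 0.078 0 0.025 | 0 0 0.078 0 0.025 | 0 0 0.078 0 0.025", grip_n=55)

```text
time_s: 5.0
tool_pos: [0.4656, 0.2751, 0.0233]
tool_rot: [179.8, 0.1, 125.2]
force: [0.8, -0.2, 0.0]
grip_width: 0.0613
grasp_force: 0.0
```

Call:
shift_gripper(increments="0 0 0 0 0.025 | 0 0 0 0 0.025 | 0 0 0 0 0.025 | 0 0 0 0 0.025")

```text
time_s: 5.33
tool_pos: [0.4644, 0.2745, 0.0216]
tool_rot: [-180.0, 0.0, 125.2]
force: [0.4, -0.3, 0.2]
grip_width: 0.035
grasp_force: 0.0
```

Call:
shift_gripper(increments="0 0 0 0 0.025 | 0 0 0 0 0.025 | 0 0 0 0 0.025 | 0 0 0 0 0.025")

```text
time_s: 5.67
tool_pos: [0.4642, 0.2745, 0.0215]
tool_rot: [-180.0, 0.0, 125.2]
force: [-1.0, -0.2, 1.7]
grip_width: 0.0286
grasp_force: 55.0
```

Call:
shift_gripper(increments="0 0 -0.03 0 0.025 | 0 0 -0.07 0 0.025 | 0 0 -0.11 0 0.025 | 0 0 -0.14 0 0.025 | -0.02 -0.009 -0.16 3 0.025 | -0.057 -0.025 -0.16 9 0.025 | -0.095 -0.042 -0.16 15 0.025 | -0.133 -0.058 -0.16 21 0.025")

```text
time_s: 6.33
tool_pos: [0.4936, 0.1311, 0.1818]
tool_rot: [179.9, 0.1, 104.0]
force: [1.1, 0.9, -1.9]
grip_width: 0.0287
grasp_force: 55.0
```

Run:
```python
from cell import env
import numpy as np
o=env.get_obs(); p=o["tool_pos"]; y=o["tool_rot"][2]; a=np.radians(y)
D=np.array([.531,-.0504])-p[:2]; x=np.array([np.cos(a),np.sin(a)]); t=np.array([np.sin(a),-np.cos(a)])
print(p,o["tool_rot"],"dx",D@x,"dy",D@t,"turn",y-83.25,o["grasp_force"])
```

```text
[0.49356179 0.13112646 0.18184352] [1.79949730e+02 5.36064868e-02 1.04036210e+02] dx -0.18518663900942045 dy -0.007706127307412068 turn 20.78620979649311 54.986191391944885
```

Call:
shift_gripper(increments="-0.037 -0.001 0 5 0.025 | -0.074 -0.003 0 10 0.025 | -0.111 -0.005 0 15 0.025 | -0.148 -0.006 0 20 0.025 | -0.185 -0.008 0 21 0.025 | -0.185 -0.008 0 21 0.025 | -0.185 -0.008 0 21 0.025 | -0.185 -0.008 0 21 0.025")

```text
time_s: 7.0
tool_pos: [0.531, -0.0483, 0.181]
tool_rot: [-179.9, -0.1, 83.2]
force: [-0.1, 0.1, -1.7]
grip_width: 0.0287
grasp_force: 55.0
```

Create d.py:
```python
from cell import env
import numpy as np
o=env.get_obs(); p=o["tool_pos"]; y=o["tool_rot"][2]; a=np.radians(y)
D=np.array([.531,-.0504])-p[:2]; x=np.array([np.cos(a),np.sin(a)]); t=np.array([np.sin(a),-np.cos(a)])
print(p,o["tool_rot"],"dx",D@x,"dy",D@t,"turn",y-83.25,o["force"])
```

```bash
python3 d.py
```

Run:
```python
from h import *
c=env.read_camera("wrist"); np.save("pics/p1m.npy",c["world_from_camera"]); cv2.imwrite("pics/p1.png",c["color"])
s=env.read_camera("scene"); cv2.imwrite("pics/ps1.png",s["color"])
cv2.imwrite("pics/p1v.png",np.hstack([c["color"][:300,150:420],cv2.resize(s["color"][150:270,230:350],(300,300),interpolation=cv2.INTER_CUBIC)]))
```

```text
[ 0.53100172 -0.04826709  0.18097865] [-1.79931140e+02 -5.24922339e-02  8.32307499e+01] dx -0.00211824683620376 dy 0.000249697411780388 turn -0.01925006444093924 [-0.06789045  0.1438862  -1.66580021]
```

View pics/p1v.png

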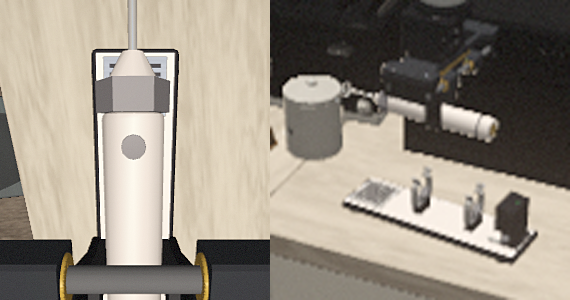

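Left: the wand is held straight (handle centred at column 284) above the cradle. Right: the scene view shows it level, with its butt just before the head. I'll cross-check lateral alignment from this picture.

Run:
```python
from h import *
c=env.read_camera("wrist"); im=cv2.imread("pics/p1.png"); g=cv2.GaussianBlur(cv2.cvtColor(im,cv2.COLOR_BGR2GRAY),(3,3),0).astype(float)
m=np.array([.53185674,-.03955868]);a=np.radians(-96.75);d=np.array([np.cos(a),np.sin(a)]);n=np.array([-d[1],d[0]])
for r in range(58,75,4):
    L=[x for x in range(235,260) if g[r,x]<100];R=[x for x in range(318,340) if g[r,x]<100]
    P=(cast(c,L[0],r,.012)+cast(c,R[-1],r,.012))/2; print(r,L[0],R[-1],"base lat",((P[:2]-m)@n).round(4),"along",((P[:2]-m)@d-.0209).round(4))
s=cv2.cvtColor(im,cv2.COLOR_BGR2HSV)[...,1]
for r in range(0,235,18):
    row=np.gradient(g[r]); x=np.arange(560)
    if r<45: lo,hi=270,298
    elif r<115: continue
    else: lo,hi=246,322
    l=lo+np.argmin(row[lo:283]) if r<45 else lo+np.argmax(abs(row[lo:262])); q=(283+np.argmax(row[283:hi])) if r<45 else 305+np.argmax(abs(row[305:hi]))
    P=cast(c,(l+q)/2,r,.1745); print("wand",r,l,q,"lat",((P[:2]-m)@n).round(4),"along",((P[:2]-m)@d-.0209).round(4))
```

```text
58 242 328 base lat 0.0001 along -0.1471
62 242 328 base lat 0.0001 along -0.1437
66 242 328 base lat 0.0001 along -0.1402
70 242 328 base lat 0.0001 along -0.1367
74 242 327 base lat -0.0003 along -0.1332
wand 0 277 287 lat -0.0017 along -0.1382
wand 18 277 287 lat -0.0017 along -0.1313
wand 36 277 287 lat -0.0016 along -0.1241
wand 126 247 321 lat -0.0006 along -0.0853
wand 144 247 321 lat -0.0006 along -0.0769
wand 162 248 321 lat -0.0003 along -0.0682
wand 180 248 320 lat -0.0006 along -0.0592
wand 198 249 320 lat -0.0003 along -0.0499
wand 216 250 319 lat -0.0002 along -0.0404
wand 234 250 319 lat -0.0002 along -0.0305
```

Call:
shift_gripper(increments="0 0.0005 0.03 0 0.025 | 0 0.0005 0.06 0 0.025 | 0 0.0005 0.085 0 0.025 | 0 0.0005 0.093 0 0.025 | 0 0.0005 0.096 0 0.025 | 0 0.0005 0.096 0 0.025 | 0 0.0005 0.096 0 0.025")

```text
time_s: 7.73
tool_pos: [0.5328, -0.0485, 0.0869]
tool_rot: [179.9, 0.0, 83.3]
force: [-0.6, -0.4, -1.6]
grip_width: 0.0289
grasp_force: 55.0
```

```bash
python3 d.py
```

```text
[ 0.53284784 -0.04848314  0.08692467] [1.79896579e+02 4.90480911e-03 8.32736351e+01] dx -0.0021200967864431425 dy -0.0016106017683590688 turn 0.023635098746751737 [-0.58152526 -0.42709963 -1.64860315]
```

Call:
shift_gripper(increments="0 0 0.001 0 0.025 | 0 0 0.002 0 0.025 | 0 0 0.003 0 0.025 | 0 0 0.003 0 0.025")

```text
time_s: 8.07
tool_pos: [0.532, -0.049, 0.0828]
tool_rot: [180.0, 0.0, 83.2]
force: [0.2, 0.0, -1.2]
grip_width: 0.0287
grasp_force: 55.0
```

Call:
shift_gripper(increments="0 0 0.001 0 0.025 | 0 0 0.002 0 0.025 | 0 0 0.003 0 0.025 | 0 0 0.003 0 0.025")

```text
time_s: 8.4
tool_pos: [0.5328, -0.049, 0.0814]
tool_rot: [179.9, 0.0, 83.2]
force: [-4.0, 0.4, 9.4]
grip_width: 0.029
grasp_force: 55.0
```

Call:
shift_gripper(increments="0 0 0.001 0 0.025 | 0 0 0.002 0 0.025 | 0 0 0.002 0 0.025")

```text
time_s: 8.65
tool_pos: [0.5333, -0.049, 0.0795]
tool_rot: [179.8, 0.0, 83.2]
force: [-2.5, 0.4, 8.1]
grip_width: 0.0287
grasp_force: 55.0
```

Call:
shift_gripper(increments="0 -0.0007 0.001 0 0.025 | 0 -0.0007 0.002 0 0.025 | 0 -0.0007 0.003 0 0.025 | 0 -0.0007 0.003 0 0.025")

```text
time_s: 8.98
tool_pos: [0.5329, -0.049, 0.0764]
tool_rot: [179.8, 0.0, 83.2]
force: [0.3, 0.7, 6.8]
grip_width: 0.0287
grasp_force: 55.0
```

Call:
shift_gripper(increments="0 0 0.001 0 0.025 | 0 0 0.002 0 0.025 | 0 0 0.003 0 0.025 | 0 0 0.003 0 0.025")

```text
time_s: 9.32
tool_pos: [0.5321, -0.0489, 0.0724]
tool_rot: [179.9, 0.0, 83.2]
force: [-0.1, -0.7, 3.4]
grip_width: 0.0291
grasp_force: 55.0
```

Call:
shift_gripper(increments="0 0 0.002 0 0.025 | 0 0 0.004 0 0.025 | 0 0 0.006 0 0.025 | 0 0 0.008 0 0.025 | 0 0 0.009 0 0.025 | 0 0 0.009 0 0.025")

```text
time_s: 9.82
tool_pos: [0.5304, -0.0488, 0.0613]
tool_rot: [-179.9, -0.0, 83.2]
force: [1.5, -0.6, -6.7]
grip_width: 0.0287
grasp_force: 55.0
```

Call:
shift_gripper(increments="0 0 0.001 0 0.025 | 0 0 0.002 0 0.025 | 0 0 0.002 0 0.025")

```text
time_s: 10.07
tool_pos: [0.5308, -0.0488, 0.06]
tool_rot: [-179.9, -0.0, 83.2]
force: [0.6, -1.5, -6.7]
grip_width: 0.0287
grasp_force: 55.0
```

Call:
shift_gripper(increments="0 0 0.001 0 0.025 | 0 0 0.001 0 0.025 | 0 0 0.001 0 0.025")

```text
time_s: 10.32
tool_pos: [0.531, -0.0488, 0.0593]
tool_rot: [-180.0, 0.0, 83.2]
force: [1.4, 0.8, -6.0]
grip_width: 0.0289
grasp_force: 55.0
```

Call:
shift_gripper(increments="0 0 0.001 0 0.025 | 0 0 0.001 0 0.025 | 0 0 0.001 0 0.025")

```text
time_s: 10.57
tool_pos: [0.5314, -0.0488, 0.0586]
tool_rot: [180.0, 0.0, 83.2]
force: [0.8, -0.7, -4.4]
grip_width: 0.0286
grasp_force: 55.0
```

Call:
shift_gripper(increments="0 0 0.0007 0 0.025 | 0 0 0.0007 0 0.025 | 0 0 0.0007 0 0.025")

```text
time_s: 10.82
tool_pos: [0.5316, -0.0489, 0.0584]
tool_rot: [180.0, 0.0, 83.2]
force: [-0.0, 0.6, 1.4]
grip_width: 0.0285
grasp_force: 55.0
```

Call:
shift_gripper(increments="0 0 0.0005 0 0.025 | 0 0 0.0005 0 0.025 | 0 0 0.0005 0 0.025")

```text
time_s: 11.07
tool_pos: [0.5317, -0.0489, 0.0583]
tool_rot: [179.9, 0.0, 83.2]
force: [-1.4, -0.3, 5.0]
grip_width: 0.0289
grasp_force: 55.0
```

Call:
shift_gripper(increments="0 0 0 0 0.05 | 0 0 0 0 0.05 | 0 0 0 0 0.05 | 0 0 0 0 0.05")

```text
time_s: 11.4
tool_pos: [0.5312, -0.0488, 0.0572]
tool_rot: [-180.0, 0.0, 83.2]
force: [-0.5, 0.5, -0.8]
grip_width: 0.046
grasp_force: 0.0
```

Run:
```python
from h import *
c=env.read_camera("wrist"); cv2.imwrite("pics/s1.png",c["color"]); s=env.read_camera("scene");t=env.read_camera("top")
cv2.imwrite("pics/s1v.png",np.hstack([c["color"][:300,150:420],cv2.resize(s["color"][180:260,250:350],(530,300),interpolation=cv2.INTER_CUBIC)]))
```

```text
(no output)
```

View pics/s1v.png

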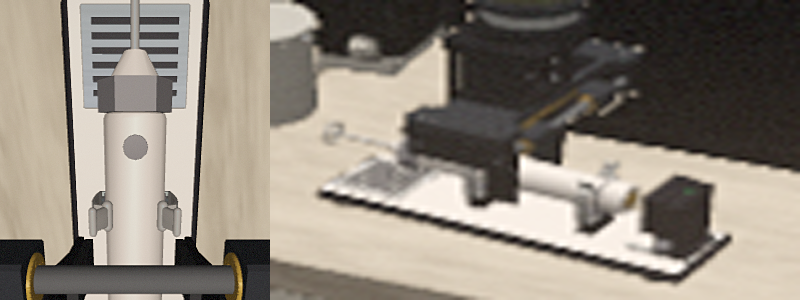

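The handle is inside both clips and level on the rests. The butt, with its brass disc, is still clear of the head. Regrip and slide.

Call:
shift_gripper(increments="0 0 0 0 0.025 | 0 0 0 0 0.025 | 0 0 0 0 0.025 | 0 0 0 0 0.025 | 0 0 0 0 0.025 | 0 0 0 0 0.025", grip_n=45)

```text
time_s: 12.05
tool_pos: [0.5317, -0.0489, 0.0574]
tool_rot: [179.9, -0.0, 83.2]
force: [2.0, -0.0, -1.1]
grip_width: 0.0287
grasp_force: 45.0
```

Call:
shift_gripper(increments="-0.0015 0 0 0 0.025 | -0.003 0 0 0 0.025 | -0.0045 0 0 0 0.025 | -0.006 0 0 0 0.025 | -0.0075 0 0 0 0.025 | -0.009 0 0 0 0.025 | -0.01 0 0 0 0.025")

```text
time_s: 12.63
tool_pos: [0.5303, -0.0589, 0.0575]
tool_rot: [180.0, -0.0, 83.2]
force: [4.5, 3.3, -1.9]
grip_width: 0.0287
grasp_force: 45.0
```

Call:
shift_gripper(increments="-0.001 0.0005 0 0 0.025 | -0.002 0.0005 0 0 0.025 | -0.003 0.0005 0 0 0.025 | -0.004 0.0005 0 0 0.025")

```text
time_s: 12.97
tool_pos: [0.53, -0.0627, 0.0574]
tool_rot: [-180.0, -0.0, 83.2]
force: [3.1, 3.4, -0.7]
grip_width: 0.029
grasp_force: 45.0
```

Call:
shift_gripper(increments="-0.001 0.0003 0 0 0.025 | -0.002 0.0003 0 0 0.025 | -0.003 0.0003 0 0 0.025")

```text
time_s: 13.22
tool_pos: [0.5298, -0.0655, 0.0574]
tool_rot: [-180.0, -0.0, 83.2]
force: [1.7, 4.8, -0.1]
grip_width: 0.0293
grasp_force: 45.0
```

Call:
shift_gripper(increments="-0.001 0 0 0 0.025 | -0.002 0 0 0 0.025")

```text
time_s: 13.38
tool_pos: [0.5295, -0.0675, 0.0573]
tool_rot: [-180.0, -0.0, 83.2]
force: [1.4, 4.8, 0.4]
grip_width: 0.0288
grasp_force: 45.0
```

Call:
shift_gripper(increments="-0.001 0 0 0 0.025 | -0.002 0 0 0 0.025")

```text
time_s: 13.55
tool_pos: [0.5293, -0.0695, 0.0574]
tool_rot: [-180.0, -0.0, 83.2]
force: [2.6, 4.9, 0.2]
grip_width: 0.0291
grasp_force: 45.0
```

Call:
shift_gripper(increments="-0.001 0 0 0 0.025 | -0.001 0 0 0 0.025")

```text
time_s: 13.72
tool_pos: [0.5291, -0.0708, 0.0574]
tool_rot: [-180.0, 0.0, 83.2]
force: [1.4, 3.9, 0.6]
grip_width: 0.0287
grasp_force: 45.0
```

Call:
shift_gripper(increments="-0.001 0 0 0 0.025 | -0.001 0 0 0 0.025")

```text
time_s: 13.88
tool_pos: [0.5291, -0.0714, 0.0574]
tool_rot: [-180.0, -0.0, 83.2]
force: [2.0, 4.8, -0.3]
grip_width: 0.0289
grasp_force: 45.0
```

Call:
shift_gripper(increments="-0.001 0 0 0 0.025 | -0.001 0 0 0 0.025")

```text
time_s: 14.05
tool_pos: [0.5289, -0.0722, 0.0574]
tool_rot: [-180.0, -0.0, 83.2]
force: [1.8, 4.9, 0.1]
grip_width: 0.0288
grasp_force: 45.0
```

Call:
shift_gripper(increments="-0.001 0 0 0 0.025 | -0.001 0 0 0 0.025")

```text
time_s: 14.22
tool_pos: [0.5288, -0.073, 0.0573]
tool_rot: [-180.0, -0.0, 83.3]
force: [1.9, 5.1, 0.7]
grip_width: 0.0291
grasp_force: 45.0
```

Call:
shift_gripper(increments="-0.001 0 0 0 0.025 | -0.001 0 0 0 0.025")

```text
time_s: 14.38
tool_pos: [0.5288, -0.0739, 0.0574]
tool_rot: [-180.0, -0.0, 83.3]
force: [1.9, 6.0, 0.1]
grip_width: 0.0285
grasp_force: 45.0
```

Force is rising slightly (contact spring). Continue in 1 mm steps.

Call:
shift_gripper(increments="-0.001 0 0 0 0.025 | -0.001 0 0 0 0.025")

```text
time_s: 14.55
tool_pos: [0.5287, -0.0748, 0.0573]
tool_rot: [-180.0, -0.1, 83.3]
force: [0.4, 5.9, 1.5]
grip_width: 0.029
grasp_force: 45.0
```

Call:
shift_gripper(increments="-0.001 0 0 0 0.025 | -0.001 0 0 0 0.025")

```text
time_s: 14.72
tool_pos: [0.5286, -0.0756, 0.0574]
tool_rot: [-180.0, -0.1, 83.3]
force: [1.0, 6.2, 1.2]
grip_width: 0.0289
grasp_force: 45.0
```

Call:
shift_gripper(increments="-0.001 0 0 0 0.025 | -0.001 0 0 0 0.025")

```text
time_s: 14.88
tool_pos: [0.5285, -0.0762, 0.0574]
tool_rot: [-180.0, -0.1, 83.3]
force: [2.1, 6.2, 0.5]
grip_width: 0.0293
grasp_force: 45.0
```

Call:
shift_gripper(increments="-0.001 0 0 0 0.025 | -0.001 0 0 0 0.025")

```text
time_s: 15.05
tool_pos: [0.5285, -0.0763, 0.0574]
tool_rot: [-180.0, -0.2, 83.3]
force: [2.0, 8.6, 1.0]
grip_width: 0.029
grasp_force: 45.0
```

Call:
shift_gripper(increments="-0.0007 0 0 0 0.025 | -0.0007 0 0 0 0.025 | -0.0007 0 0 0 0.025")

```text
time_s: 15.3
tool_pos: [0.5285, -0.0763, 0.0574]
tool_rot: [-180.0, -0.2, 83.3]
force: [2.6, 9.5, 0.5]
grip_width: 0.0286
grasp_force: 45.0
```

Call:
shift_gripper(increments="-0.0008 0 0 0 0.025 | -0.0008 0 0 0 0.025 | -0.0008 0 0 0 0.025")

```text
time_s: 15.55
tool_pos: [0.5284, -0.0765, 0.0574]
tool_rot: [-180.0, -0.2, 83.3]
force: [2.1, 10.6, -0.4]
grip_width: 0.0287
grasp_force: 45.0
```

Call:
shift_gripper(increments="0.001 0 0 0 0.025 | 0.001 0 0 0 0.07 | 0.001 0 0 0 0.07 | 0.001 0 0 0 0.07 | 0.001 0 0 0 0.07 | 0.001 0 0 0 0.07")

```text
time_s: 16.05
tool_pos: [0.528, -0.0805, 0.0572]
tool_rot: [-180.0, 0.1, 83.2]
force: [-0.3, 0.8, -0.2]
grip_width: 0.0545
grasp_force: 0.0
```

Call:
shift_gripper(increments="0 0 -0.01 0 0.07 | 0 0 -0.03 0 0.07 | 0 0 -0.07 0 0.07 | 0 0 -0.11 0 0.07 | -0.04 0 -0.15 0 0.07 | -0.08 0 -0.18 0 0.07 | -0.12 0 -0.18 0 0.07 | -0.12 0 -0.18 0 0.07")

```text
time_s: 16.72
tool_pos: [0.5139, -0.205, 0.2413]
tool_rot: [179.7, 0.3, 82.9]
force: [-0.9, -0.9, -0.9]
grip_width: 0.0699
grasp_force: 0.0
```

Run:
```python
from h import *
c=env.read_camera("wrist"); cv2.imwrite("pics/f1.png",c["color"]); s=env.read_camera("scene")
cv2.imwrite("pics/f1v.png",np.hstack([cv2.resize(c["color"][:240,200:380],(400,533),interpolation=cv2.INTER_CUBIC),cv2.resize(s["color"][160:293,240:340],(400,533),interpolation=cv2.INTER_CUBIC)]))
```

```text
(no output)
```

View pics/f1v.png

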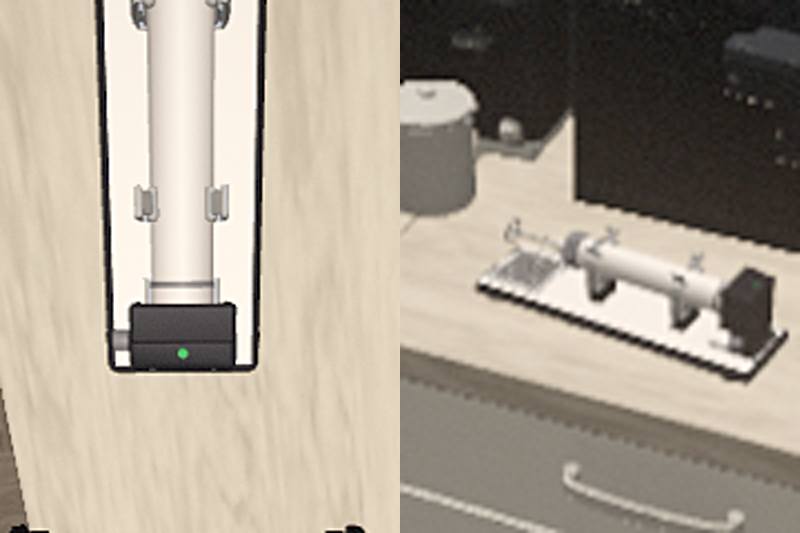

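The left crop shows the butt inside the hood: its ring at row 287 is about 7 mm before the hood's front edge at row 303, so the butt is about 9 mm in, as expected with the contact fully home. The right crop shows the wand level in both clips and the rest of the crop undisturbed.

```bash
python3 -c "
from cell import env
print(env.sign_off())"
```

```text
the job is handed in; nothing more can be done
None
```

The wand is snapped into both clips, level on the V rests, and slid into the head until it stopped against a hard stop. The highest readings were about 9 N pressing and 11 N sliding. It is released and the job handed in at about 17 s. That the contact is fully in I judged from the hard stop and the final picture, since the joint itself can't be read.

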